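Level the trimming plate, peel a tray off the pile and present it

ROBOT

A 7-joint arm with a two-finger parallel gripper is mounted at the origin on the work surface. World frame = base frame: x ahead of the robot, y to its left, z up, the work surface at z = 0. Lengths are in m, angles in rad, forces in N, time in s.
With the tool pointing down it reaches from about 0.4 to 0.875 m from the base axis. Payload 19.3 kg.
Tool frame: the origin (TCP) lies at the very end of the fingers, on their centre line; the grasp point (between the pads) lies 19 mm behind it; z points along the fingers, y is the line along which they close (so a half turn about z gives the same grasp; the last joint's range is limited). The gripper opens to 85 mm and grips with 20 to 120 N. Pads are 22 mm wide; open, the fingers measure 114 mm over their backs; the gripper's body (76 mm by 85 mm) begins 54 mm behind the grasp point. The pads swing forward as they close: fully open they stand 13 mm farther back than shut.
Start: joints at [1.223, 0.521, -0.036, 1.599, 0.021, 1.021, -0.113], TCP at [0.171, -0.601, 0.231] pointing down, gripper open.
Joint ranges: [-2.91, 2.91], [-0.3, 2.13], [-1.5, 1.42], [0.17, 2.43], [-1.26, 4.41], [0.16, 1.93], [-2.52, 2.52]. Speed limits (rad/s): [1.89, 1.89, 2.39, 2.39, 3.01, 3.01, 3.01].

INTERFACE

Orientations are given as [roll, pitch, yaw] about the fixed x, y, z axes, in that order (R = Rz(yaw) Ry(pitch) Rx(roll)).
In Python, from workcell import bot gives the robot as it stands.
- The arm moves only by the tool carry_out, never from a script. Its argument "rows" is a list that holds one entry, the list of rows, each a list of 4 numbers: the shift along the tool's x, y, z in m, then the turn about the tool's z in degrees. In form: [[[x, y, z, twist], ...]]. A call has 1 to 12 rows; each row is the pose to reach, as a shift and turn from the pose commanded when the call began, along the tool's axes at that moment; what a row does not reach only later rows make up. A row lasts 1/12 s, in which the tool goes at most 41.7 mm and 7.16 degrees, less where a joint would pass 70% of its speed; a pose out of reach is approached as far as the arm can. A call with a gripper value outside its range is refused whole. "grip" is the finger opening in m, from 0 to 0.0854, set as the call begins (left out, the last holds). The fingers move at their own pace and stop on an object; "grip_force" is the grip in N (left out, the last holds). Time passes only in rows, so rows that repeat a pose let the fingers close. It gives the time, the measured TCP pose, the force, the opening and the grip force at its end, in the units of the state.
- bot.observe(): the state, without advancing time (a new reading comes with each control period).
- bot.grab_frame(name): name is "scene" or "top" or "wrist"; returns a dict with "pixels" (420x560x3 uint8, red, green, blue), "K" (3x3 intrinsics, pixels), "k1" (the pictures are not rectified: a ray, as slopes to the right and down, at radius r is drawn at 1 + k1 r^2 times it, then the intrinsics apply), "pose" (4x4, takes a point from camera to world coordinates). Camera axes: x right, y down, z forward; pixel columns grow to the right and rows downward; lengths in m; the calibration is good to about 2 mm. A picture is of the moment at which its call begins. There is no depth.
- bot.job_done(): hands the job in; it is judged then, once.
Trained networks look in a picture, given as the dict that the camera call returned (one of the last four; its "shot" number tells which), for a name from the list of things; names that differ only in an ending like _2 or _b are one class to them, and where a whole thing is asked for, a point or a joint stands for the part that bears it (a point fixed in the world has none). Each returns a list of dicts, best first, with "conf" (0 to 1); they miss things now and then, are a little off and sometimes report something else, mostly with a low value. They report only what shows in the picture. A call takes as long as a camera call. They do not tell look-alikes from the thing itself.
- bot.look_for(picture, label): "position" ([column, row] in pixels, amid what is visible of it).
- bot.regions_of(picture, label): "region" (420x560 bool, what is visible of it) and "position" ([column, row] in pixels, amid what is visible of it).
- bot.spot_point(picture, label): "position" ([column, row] in pixels: a listed point, or the origin of a listed thing).
The state is a dict: "clock": time; "qpos": joint angles; "qd": joint speeds; "joint_efforts": joint torques, N m; "position": TCP position; "tool_rot": TCP orientation; "force": force on the tool from outside, world axes, zero at the start; "moment": the same for the moment, N m; "grip_width": finger opening in m; "finger_force": force on a finger pad.
Only numpy, scipy, OpenCV 4.12 (cv2) and the standard library are available. Lean on these libraries where they do the work, as an engineer would, in place of code of your own. Each camera call takes 0.05 s, during which the arm holds its last target. There are 200 camera calls.

TASK

Get the next formed tray ready for trimming: first press the raised metal plate of the trimming fixture down until it lies level in its frame. Then peel the top tray off the clinging pile by its upright ear, raising the ear's end while the opposite end stays seated in the pile, and hold the tray level, centred over the plate and roughly 10 cm above it, touching nothing else. Finish while still holding it there and leave the things around undisturbed.

Things in the scene. Friction and masses are not known exactly. Their poses are not given: they have to be found in the camera images.
- top_tray: Tray to peel, top of a nested pile: shallow white plastic, 160 mm (its x) by 120 mm (y), about 70 g. Origin: centre of its floor's underside, z up. Flat rim 16 mm wide all round, underside 14 and top 16.5 mm above the origin; 45 degree walls slope down to the floor. It alone has a grip ear.
- ear (a point): Middle of the top edge of the grip ear, at (55, 52, 50.5) mm in the top tray's frame. The ear is an upright solid fin on the rim at the tray's (+x, +y) corner: 34 mm long along x, 10 mm thick along y, 34 mm high above the rim.
- ear_corner (a point): Outermost rim corner beside the ear, on the rim's top: at (80, 60, 16.5) mm in the top tray's frame.
- far_corner (a point): Rim corner diagonally opposite the ear, on the rim's top: at (-80, -60, 16.5) mm in the top tray's frame. The nest leaves room to turn the tray up by about 15 degrees about its -x rim.
- tray_centre (a point): Centre of the top tray at the height of the rim's top: (0, 0, 16.5) mm in its frame.
- pile: The other trays: five ear-less ones, nested, fixed to the table. Origin on the table under their centre, axes parallel to the top tray's, whose origin starts 40 mm above it. The top tray clings: at each short end its rim is caught under two small stiff white tongues (at y = +30 and -30 mm) that reach 5 mm over the rim; each gives with about 2.5 N, flips up and lets go after 10 mm of rise.
- fixture: Trimming fixture: plywood frame 180 mm along its x, 150 mm along its y, 26 mm high, fixed to the table. Origin at the centre of its underside. It surrounds an aluminium plate 120 mm (x) by 100 mm (y), 8 mm thick, centred in it.
- frame_centre (a point): Centre of the fixture at the height of the frame's top (26 mm above its origin); the level plate's top face centre lies here.
- plate_edge (a point): Middle of the plate's raised (+x) edge, on its top face; 60 mm in +x from the frame's centre and level with the frame's top when the plate is level.
- plate (a joint): Tilt of the aluminium plate in rad: 0 = level and flush with the frame, at a hard stop; positive = its +x edge stands up (0.1 rad is 12 mm), turning about its -x edge, 60 mm in -x from the frame's centre. A stiff fit: it stays where it is left and needs about 5 N pressed near the raised edge, 10 N at the middle.
- tape_roll: Bystander, leave alone: grey roll of tape lying flat, ring 80 mm across and 36 mm high.
- pliers: Bystander, leave alone: pliers with yellow grips lying flat, 135 mm long.
- marker: Bystander, leave alone: black marker pen, 14 mm thick and 144 mm long.
- offcut: Bystander, leave alone: wooden offcut, 90 x 50 x 22 mm.
- glue_can: Bystander, leave alone: upright steel can, 56 mm across, 110 mm high.
- brush: Bystander, leave alone: hand brush lying flat.
- dryer: Bystander, leave alone: black hair dryer lying on its side, about 190 mm long, 70 mm high.
- water_cup: Bystander, leave alone: white ceramic cup, 72 mm across, 85 mm high.
Not all that is in view belongs to the job. Leave any purple look-alike of the top_tray alone.

How it is judged:
By the outcome, as a careful person would: the job done as asked, in the order asked, and still so for the second after the job is handed in, while the arm keeps its last pose, push and grip.
It also fails if it takes over 59 s, if anything falls off the work surface, if the arm or the gripper's body presses on something with over 40 N, if the wrist force passes 120 N, or if a joint passes its speed limit or range.

## Working session

There is one attempt and no reset: what is moved stays moved. The work goes in short steps, Python scripts to look and compute and a tool call to move; the robot and the scene stay as the last step left them, time stands still between calls to the robot, and variables do not carry over. Pictures are saved under pics/ and viewed, at most 10 in all, crops included, and the job is handed in when it is done.

Besides the shell and the picture viewer there is one more tool, called after "Call:" in YAML: its name, and indented under it one key for each argument. carry_out: Moves the arm, as the interface text tells. Its arguments: {"type":"object","properties":{"rows":{"type":"array","items":{"type":"array","items":{"type":"array","items":{"type":"number"}}}},"grip":{"type":"number"},"grip_force":{"type":"number"}},"required":["rows"]}

```bash
mkdir -p pics
cat > h.py <<'E'
import numpy as np,cv2
from workcell import bot
def ray(f,px):
    K=np.array(f["K"],float);p=np.array(f["pose"],float)
    u=(px[0]-K[0,2])/K[0,0];v=(px[1]-K[1,2])/K[1,1]
    s=np.array([u,v]);q=s.copy()
    for _ in range(20): q=s/(1+f["k1"]*(q@q))
    d=p[:3,:3]@np.array([q[0],q[1],1.]);return p[:3,3],d/np.linalg.norm(d)
def onz(f,px,z):
    o,d=ray(f,px);return o+d*(z-o[2])/d[2]
def tri(rs):
    A=sum(np.eye(3)-np.outer(d,d) for o,d in rs);b=sum((np.eye(3)-np.outer(d,d))@o for o,d in rs)
    return np.linalg.solve(A,b)
def proj(f,X):
    p=np.array(f["pose"],float);c=p[:3,:3].T@(np.array(X)-p[:3,3]);q=c[:2]/c[2]
    q=q*(1+f["k1"]*(q@q));K=np.array(f["K"],float);return K[:2,:2]@q+K[:2,2]
def save(f,n,box=None,s=1):
    im=cv2.cvtColor(f["pixels"],cv2.COLOR_RGB2BGR)
    if box: im=im[box[1]:box[3],box[0]:box[2]]
    cv2.imwrite("pics/"+n,cv2.resize(im,None,fx=s,fy=s,interpolation=cv2.INTER_CUBIC))
E
python3 - <<'E'
from h import *
np.set_printoptions(precision=4,suppress=True)
s=bot.observe();print(s)
for n in("scene","top"):
    f=bot.grab_frame(n);save(f,n+"0.png");print(n,f["k1"],np.array(f["pose"])[:3,3])
    for l in("ear","ear_corner","far_corner","tray_centre","frame_centre","plate_edge","top_tray","pile","fixture"):
        print(l,[(np.round(r["position"],1).tolist(),round(r["conf"],2),onz(f,r["position"],{"ear":.09,"ear_corner":.0565,"far_corner":.0565,"tray_centre":.0565,"frame_centre":.026,"plate_edge":.035,"top_tray":.04}.get(l,0))) for r in bot.spot_point(f,l)[:3]])
E
```

```text
{'clock': 0.0, 'qpos': array([ 1.2228,  0.522 , -0.0363,  1.6   ,  0.0212,  1.0211, -0.1128]), 'qd': array([-0.0015, -0.0001, -0.0005,  0.0012, -0.0001,  0.0017,  0.0016]), 'joint_efforts': array([  0.0016, -92.7113,   1.9811, -36.9936,   0.0179,   0.0082,
        -0.0001]), 'position': array([ 0.1712, -0.6007,  0.2307]), 'tool_rot': array([-3.1405,  0.0001,  0.2778]), 'force': array([1.2032, 0.4157, 0.035 ]), 'moment': array([ 0.0209,  0.0164, -0.0303]), 'finger_force': 0.0, 'grip_width': 0.0856012265273967}
scene 0.002263631222688113 [1.1588 0.5207 0.6957]
ear [([190.7, 211.8], 0.63, array([ 0.5992, -0.1514,  0.09  ])), ([231.7, 156.1], 0.63, array([ 0.3139, -0.2625,  0.09  ]))]
ear_corner [([191.1, 228.7], 0.67, array([ 0.6195, -0.135 ,  0.0565])), ([222.5, 162.1], 0.63, array([ 0.315 , -0.3031,  0.0565]))]
far_corner [([188.4, 188.1], 0.66, array([ 0.4884, -0.2791,  0.0565])), ([278.7, 151.0], 0.63, array([ 0.1488, -0.2016,  0.0565]))]
tray_centre [([249.7, 154.5], 0.94, array([ 0.2243, -0.2648,  0.0565])), ([190.5, 204.8], 0.59, array([ 0.5453, -0.2127,  0.0565]))]
frame_centre 
[... 773 characters left out ...]
array([ 0.2655, -0.3499,  0.0565])), ([332.6, 153.5], 0.71, array([ 0.6294, -0.1416,  0.0565]))]
far_corner [([386.9, 207.8], 0.93, array([ 0.4847, -0.2897,  0.0565]))]
tray_centre [([385.6, 323.8], 0.8, array([ 0.1782, -0.2878,  0.0565])), ([357.2, 186.7], 0.76, array([ 0.5398, -0.209 ,  0.0565]))]
frame_centre [([215.6, 189.1], 0.82, array([0.5278, 0.1764, 0.026 ]))]
plate_edge [([210.4, 170.4], 0.84, array([0.5782, 0.1918, 0.035 ])), ([278.6, 184.1], 0.4, array([0.5447, 0.0029, 0.035 ]))]
top_tray [([359.2, 182.9], 0.86, array([ 0.5534, -0.2174,  0.04  ])), ([381.4, 324.1], 0.62, array([ 0.175 , -0.2806,  0.04  ]))]
pile []
fixture [([218.9, 193.3], 0.83, array([0.5204, 0.1705, 0.    ]))]
```

View pics/scene0.png

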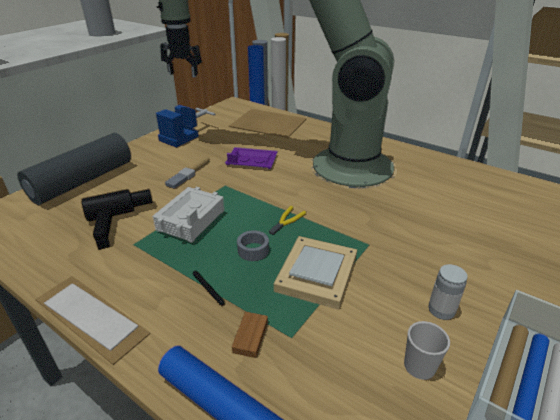

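View pics/top0.png

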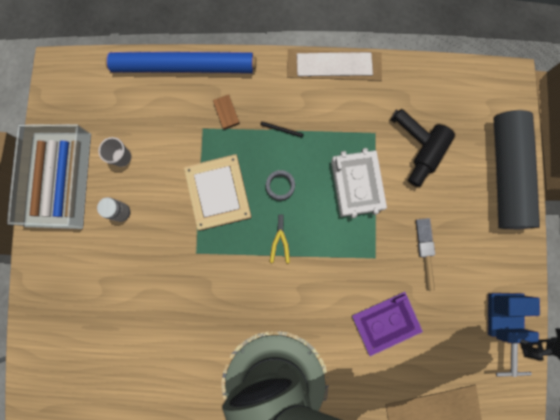

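The scene and top pictures agree. Things that could be taken for the top tray:
- The white pile at scene (190,212) and top (358,183).
- The purple look-alike at scene (252,158) and top (387,323), which must be left alone.
- The white sheet on the brown board at top (335,65).

I choose the white pile, with its ear at top (338,160). The fixture is at top (217,191). Next I refine the poses and check them in a crop.

```bash
cat >> h.py <<'E'
from scipy.optimize import minimize,least_squares
def T(pose,pts):
    x,y,a=pose;c,s=np.cos(a),np.sin(a);pts=np.atleast_2d(pts)
    return np.c_[x+c*pts[:,0]-s*pts[:,1],y+s*pts[:,0]+c*pts[:,1],pts[:,2]]
def box(lx,ly,z0,z1): return np.array([[sx*lx/2,sy*ly/2,z] for z in(z0,z1) for sx,sy in((1,1),(-1,1),(-1,-1),(1,-1))])
def iou(f,reg,P):
    m=np.zeros((1680,2240),np.uint8);q=np.array([proj(f,p) for p in P])*4+1.5
    cv2.fillConvexPoly(m,cv2.convexHull(np.round(q).astype(np.int32)),1);m=cv2.resize(m.astype(np.float32),(560,420),interpolation=cv2.INTER_AREA)
    return np.minimum(m,reg).sum()/np.maximum(m,reg).sum()
def tool(dx,dy,yaw):  # world -> tool axes (tool down)
    c,s=np.cos(yaw),np.sin(yaw);return c*dx+s*dy, s*dx-c*dy
E
python3 - <<'E'
from h import *
np.set_printoptions(precision=4,suppress=True)
F=[bot.grab_frame(n) for n in("scene","top")]
B={"fixture":(box(.18,.15,0,.026),[.524,.175,.22]),"pile":(box(.16,.12,.014,.0565),[.555,-.212,.171])}
P={}
for k,(b,p0) in B.items():
    R=[]
    for i,f in enumerate(F):
        for r in bot.regions_of(f,k)+(bot.regions_of(f,"top_tray") if k=="pile" else []):
            if np.linalg.norm(np.array(r["position"])-proj(f,[p0[0],p0[1],.03]))<30:R.append((i,r["region"].astype(np.float32)))
    # merge per camera
    M={i:np.maximum.reduce([m for j,m in R if j==i]) for i in {j for j,_ in R}}
    for use in([0],[1],[0,1]):
        if not all(u in M for u in use):print(k,use,"none");continue
        g=lambda p:-sum(iou(F[i],M[i],T(p,b)) for i in use)/len(use)
        o=minimize(g,p0,method="Nelder-Mead",options=dict(initial_simplex=np.array(p0)+np.vstack([np.zeros(3),np.diag([.01,.01,.06])]),xatol=1e-4,fatol=1e-4))
        print(k,use,o.x,-o.fun);P[k]=o.x
rim=[[.08,.06,.0565],[-.08,.06,.0565],[-.08,-.06,.0565],[.08,-.06,.0565]]
fr=[[.09,.075,.026],[-.09,.075,.026],[-.09,-.075,.026],[.09,-.075,.026]]
ear=[[.038,.052,.0905],[.072,.052,.0905]]
outs=[]
for f,bx in zip(F,[(140,170,370,315),(180,130,410,275)]):
    im=cv2.resize(cv2.cvtColor(f["pixels"],cv2.COLOR_RGB2BGR),None,fx=3.4,fy=3.4,interpolation=cv2.INTER_CUBIC)
    for pts,pose,c in((rim,P["pile"],(0,0,255)),(fr,P["fixture"],(0,0,255)),(ear,P["pile"],(255,0,0))):
        q=np.array([proj(f,p) for p in T(pose,pts)])*3.4
        cv2.polylines(im,[np.round(q).astype(np.int32)],True,c,1)
    a=(np.array(bx)*3.4).astype(int);outs.append(im[a[1]:a[3],a[0]:a[2]])
h=[cv2.resize(o,(480,300)) for o in outs];cv2.imwrite("pics/crop1.png",np.vstack(h))
E
```

```text
fixture [0] [0.5185 0.1737 0.2796] 0.9710263013839722
fixture [1] [0.5219 0.1742 0.265 ] 0.970414936542511
fixture [0, 1] [0.5201 0.1736 0.2756] 0.966383695602417
pile [0] [ 0.5498 -0.2145  0.179 ] 0.9551836252212524
pile [1] [ 0.557  -0.217   0.1675] 0.8971419334411621
pile [0, 1] [ 0.5513 -0.2147  0.177 ] 0.9192870855331421
```

View pics/crop1.png

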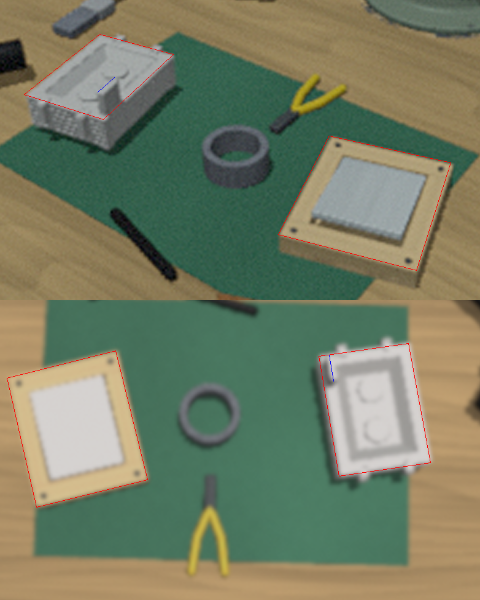

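The crop shows the red fixture outline matching the frame, with the plate's +x edge raised. The rim outline matches the white tray within a few mm, and its ear is at the upper-left (+x,+y) corner. The choice is confirmed, so I move to the plate.

Call:
carry_out:
  rows:
    - [[0.398,-0.198,0,0],[0.398,-0.198,0,0],[0.398,-0.198,0,0],[0.398,-0.198,0,0],[0.398,-0.198,0,0],[0.398,-0.198,0,0],[0.398,-0.198,0,0],[0.398,-0.198,0,0],[0.398,-0.198,0,0],[0.398,-0.198,0,0],[0.43,-0.25,0,0],[0.45,-0.29,0,0]]
  grip: 0

```text
clock: 2.4
position: [0.5117, -0.2414, 0.2311]
tool_rot: [3.142, -0.0, 0.278]
force: [1.5, 0.1, 0.1]
grip_width: -0.0003
finger_force: 0.0
```

Call:
carry_out:
  rows:
    - [[0.145,-0.38,0,0],[0.145,-0.38,0,0],[0.145,-0.38,0,0],[0.145,-0.38,0,0],[0.145,-0.38,0,0],[0.145,-0.38,0,0],[0.145,-0.38,0.04,0],[0.145,-0.38,0.08,0],[0.145,-0.38,0.12,0],[0.145,-0.38,0.13,0],[0.145,-0.38,0.13,0],[0.145,-0.38,0.13,0]]

```text
clock: 3.4
position: [0.5425, 0.1668, 0.096]
tool_rot: [-3.139, 0.006, 0.283]
force: [-1.0, -0.0, 0.0]
grip_width: 0.0
finger_force: 0.0
```

Call:
carry_out:
  rows:
    - [[0.02,-0.01,0,0],[0.02,-0.01,0,0],[0.02,-0.01,0,0],[0.02,-0.01,0,0]]

```text
clock: 3.73
position: [0.5618, 0.1767, 0.1014]
tool_rot: [3.141, 0.0, 0.277]
force: [0.3, 0.1, 0.3]
grip_width: -0.0001
finger_force: 0.0
```

Run:
```python
from h import *
np.set_printoptions(precision=4,suppress=True)
print(bot.observe()["position"],bot.observe()["force"])
f=bot.grab_frame("wrist");save(f,"w1.png")
for l,z in(("frame_centre",.026),("plate_edge",.034)):print([(r["position"],r["conf"],onz(f,r["position"],z)) for r in bot.spot_point(f,l)[:2]])
t=bot.observe();print(t["position"],t["tool_rot"])
```

```text
[0.5618 0.1767 0.1014] [0.2678 0.0892 0.3054]
[([278.2, 265.7], 0.62, array([0.5217, 0.1741, 0.026 ]))]
[([278.4, 202.2], 0.68, array([0.577 , 0.1888, 0.034 ]))]
[0.5618 0.1766 0.1016] [ 3.1414 -0.0002  0.2771]
```

View pics/w1.png

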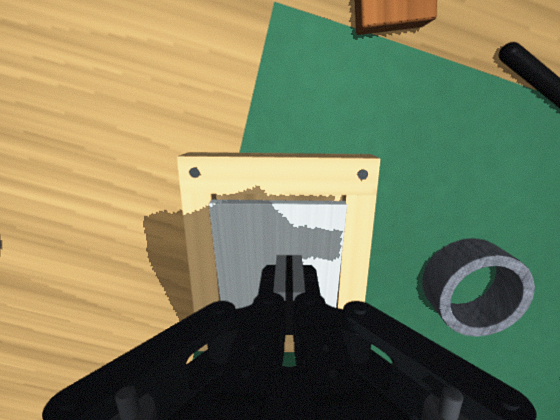

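The wrist picture shows the closed fingers above the plate and its raised edge at (278,202). I descend gently.

Call:
carry_out:
  rows:
    - [[0.007,-0.008,0.02,0],[0.007,-0.008,0.045,0],[0.007,-0.008,0.058,0],[0.007,-0.008,0.062,0],[0.007,-0.008,0.064,0],[0.007,-0.008,0.066,0],[0.007,-0.008,0.068,0],[0.007,-0.008,0.07,0],[0.007,-0.008,0.072,0],[0.007,-0.008,0.074,0],[0.007,-0.008,0.075,0],[0.007,-0.008,0.075,0]]

```text
clock: 4.88
position: [0.5665, 0.1866, 0.0274]
tool_rot: [3.141, -0.0, 0.277]
force: [-0.5, 0.2, 1.3]
grip_width: -0.0002
finger_force: 0.7
```

Call:
carry_out:
  rows:
    - [[0,0,0.0005,0],[0,0,0.001,0],[0,0,0.0015,0],[0,0,0.002,0],[0,0,0.002,0],[0,0,0.002,0]]

```text
clock: 5.38
position: [0.5667, 0.1866, 0.0259]
tool_rot: [3.141, -0.001, 0.277]
force: [-8.0, -3.5, 20.8]
grip_width: 0.0003
finger_force: 10.6
```

Call:
carry_out:
  rows:
    - [[0,0,-0.02,0],[0,0,-0.06,0],[0,0,-0.1,0],[-0.12,0.335,-0.17,6],[-0.12,0.335,-0.17,6],[-0.12,0.335,-0.17,6],[-0.12,0.335,-0.17,6],[-0.12,0.335,-0.17,6],[-0.12,0.335,-0.17,6],[-0.12,0.335,-0.17,6],[-0.12,0.335,-0.17,6],[-0.12,0.335,-0.17,6]]
  grip: 0.045

```text
clock: 6.38
position: [0.5422, -0.1726, 0.1958]
tool_rot: [3.14, -0.001, 0.17]
force: [-0.5, -0.6, -0.6]
grip_width: 0.0449
finger_force: 0.0
```

Call:
carry_out:
  rows:
    - [[0,0,0,0],[0,0,0,0],[0,0,0,0],[0,0,0,0]]

```text
clock: 6.72
position: [0.543, -0.167, 0.1944]
tool_rot: [-3.141, -0.0, 0.175]
force: [-0.3, 0.8, 0.3]
grip_width: 0.0449
finger_force: 0.0
```

Run:
```python
from h import *
np.set_printoptions(precision=4,suppress=True)
t=bot.observe();print(t["clock"],t["position"],t["tool_rot"],t["grip_width"])
f=bot.grab_frame("wrist");g=bot.grab_frame("scene")
for l,z in(("ear",.0905),("ear_corner",.0565),("far_corner",.0565),("tray_centre",.0565)):print(l,[(np.round(r["position"],1),round(r["conf"],2),onz(f,r["position"],z)) for r in bot.spot_point(f,l)[:2]])
a=f["pixels"];b=cv2.resize(g["pixels"][220:320,260:380],(504,420))
cv2.imwrite("pics/w2.png",cv2.resize(np.hstack([a,b]),(800,316))[:,:,::-1])
```

```text
6.7167 [ 0.543  -0.167   0.1944] [-3.1412 -0.0002  0.1746] 0.044881907826440484
ear [(array([281.5, 143.2]), 0.73, array([ 0.5986, -0.1514,  0.0905])), (array([146.3, 164.9]), 0.19, array([ 0.5614, -0.0427,  0.0905]))]
ear_corner [(array([276.5, 112.9]), 0.62, array([ 0.621 , -0.1422,  0.0565]))]
far_corner [(array([391.4, 266.4]), 0.56, array([ 0.4887, -0.2886,  0.0565]))]
tray_centre [(array([336.4, 197.7]), 0.64, array([ 0.5529, -0.2133,  0.0565])), (array([538.5, 123.5]), 0.45, array([ 0.6552, -0.3816,  0.0565]))]
```

View pics/w2.png

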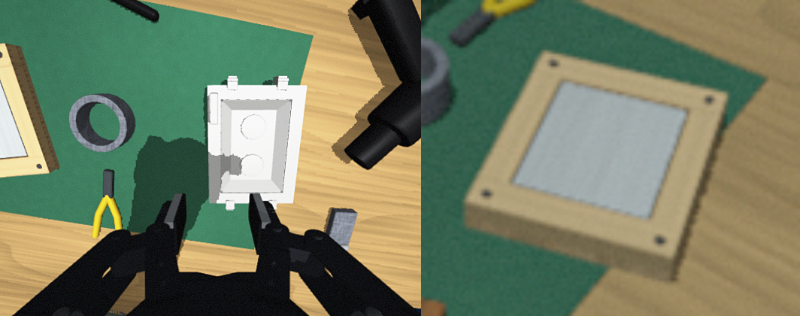

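The wrist picture shows the tray aligned with the tool, with its ear at about (282,143) in full-frame pixels and within the fingers' span. The scene crop shows the plate flush in its frame. Next I go to the ear.

Call:
carry_out:
  rows:
    - [[0.03,-0.005,0,0],[0.058,-0.0055,0.02,0],[0.058,-0.0055,0.05,0],[0.058,-0.0055,0.08,0],[0.058,-0.0055,0.105,0],[0.058,-0.0055,0.12,0],[0.058,-0.0055,0.128,0],[0.058,-0.0055,0.131,0],[0.058,-0.0055,0.131,0],[0.058,-0.0055,0.131,0]]

```text
clock: 7.85
position: [0.5996, -0.1529, 0.0643]
tool_rot: [3.141, -0.001, 0.173]
force: [-0.7, -0.8, 0.0]
grip_width: 0.0451
finger_force: 0.0
```

Call:
carry_out:
  rows:
    - [[0,0,0,0],[0,0,0,0],[0,0,0,0],[0,0,0,0],[0,0,0,0],[0,0,0,0]]
  grip: 0.005
  grip_force: 25

```text
clock: 8.35
position: [0.5994, -0.1529, 0.0641]
tool_rot: [3.141, -0.001, 0.173]
force: [-0.9, 0.9, 6.5]
grip_width: 0.0095
finger_force: 27.3
```

Call:
carry_out:
  rows:
    - [[0,0,-0.001,0],[0,0,-0.002,0],[-0.001,0,-0.003,0],[-0.001,0,-0.004,0],[-0.001,0,-0.005,0],[-0.001,0,-0.006,0],[-0.002,0,-0.007,0],[-0.002,0,-0.008,0],[-0.002,0,-0.009,0],[-0.003,0,-0.01,0],[-0.003,0,-0.011,0],[-0.003,0,-0.012,0]]

```text
clock: 9.35
position: [0.5959, -0.1535, 0.0755]
tool_rot: [3.142, 0.0, 0.173]
force: [-1.1, 0.0, -3.3]
grip_width: 0.0095
finger_force: 25.7
```

Run:
```python
from h import *
np.set_printoptions(precision=4,suppress=True)
t=bot.observe();print(t["clock"],t["position"],t["force"],t["moment"],t["grip_width"])
f=bot.grab_frame("wrist");g=bot.grab_frame("scene")
b=cv2.resize(g["pixels"][170:250,140:240],(525,420),interpolation=cv2.INTER_CUBIC)
cv2.imwrite("pics/w3.png",cv2.resize(np.hstack([f["pixels"],b]),(800,310))[:,:,::-1])
```

```text
9.35 [ 0.5959 -0.1535  0.0755] [-1.1349  0.0416 -3.2945] [ 0.1648 -0.0834 -0.0232] 0.00952833664282666
```

View pics/w3.png

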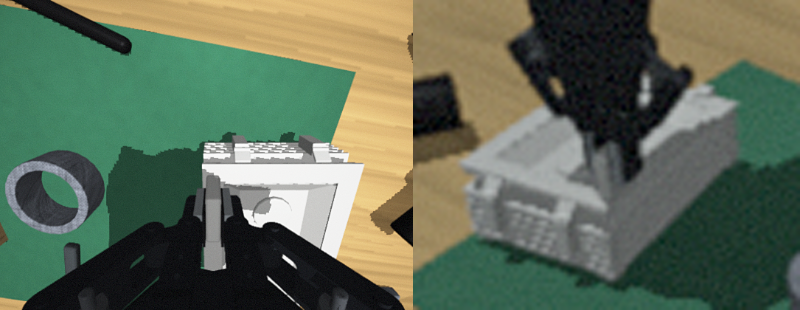

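The +x rim now stands above its flipped tongues, and the -x end is still seated. I lower the tray level again, tighten the grip, then lift.

Call:
carry_out:
  rows:
    - [[0,0,0.002,0],[0.001,0,0.004,0],[0.001,0,0.006,0],[0.002,0,0.008,0],[0.003,0,0.01,0],[0.003,0,0.011,0],[0.003,0,0.0115,0],[0.003,0,0.0115,0]]

```text
clock: 10.12
position: [0.5994, -0.1529, 0.0641]
tool_rot: [3.141, -0.001, 0.173]
force: [-0.6, -1.2, 1.0]
grip_width: 0.0098
finger_force: 26.7
```

Run:
```python
from h import *
np.set_printoptions(precision=4,suppress=True)
t=bot.observe();print(t["clock"],t["position"],t["force"],t["moment"],t["grip_width"])
f=bot.grab_frame("wrist");g=bot.grab_frame("scene")
b=cv2.resize(g["pixels"][170:250,140:240],(525,420),interpolation=cv2.INTER_CUBIC)
cv2.imwrite("pics/w4.png",cv2.resize(np.hstack([f["pixels"],b]),(800,310))[:,:,::-1])
```

```text
10.1167 [ 0.5994 -0.1529  0.0641] [-0.6389 -1.236   0.9711] [-0.0296  0.4599 -0.0189] 0.00979888877999217
```

View pics/w4.png

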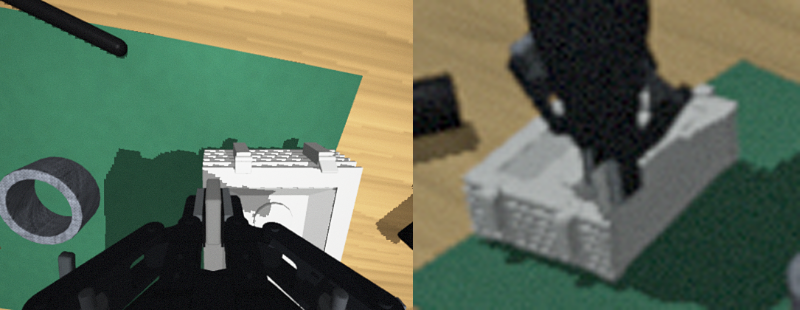

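Call:
carry_out:
  rows:
    - [[0,0,0,0],[0,0,0,0],[0,0,0,0]]
  grip: 0.025

```text
clock: 10.47
position: [0.5993, -0.1527, 0.0638]
tool_rot: [3.142, -0.0, 0.173]
force: [0.3, -0.5, 0.6]
grip_width: 0.0251
finger_force: 0.0
```

Call:
carry_out:
  rows:
    - [[0,0,0,0],[0,0,0,0],[0,0,0,0],[0,0,0,0],[0,0,0,0],[0,0,0,0]]
  grip: 0.003
  grip_force: 120

```text
clock: 10.97
position: [0.5992, -0.1528, 0.0641]
tool_rot: [3.142, -0.0, 0.173]
force: [-1.8, 0.4, 4.7]
grip_width: 0.0078
finger_force: 117.5
```

Call:
carry_out:
  rows:
    - [[0,0,-0.0015,0],[0,0,-0.003,0],[0,0,-0.0045,0],[0,0,-0.006,0],[0,0,-0.0075,0],[0,0,-0.009,0],[0,0,-0.0105,0],[0,0,-0.012,0],[0,0,-0.0135,0],[0,0,-0.015,0],[0,0,-0.0165,0],[0,0,-0.018,0]]

```text
clock: 11.97
position: [0.5991, -0.153, 0.0822]
tool_rot: [3.141, -0.0, 0.173]
force: [-0.5, -0.1, -0.6]
grip_width: 0.008
finger_force: 118.6
```

Run:
```python
from h import *
np.set_printoptions(precision=4,suppress=True)
t=bot.observe();print(t["clock"],t["position"],t["force"],t["moment"],t["grip_width"],t["finger_force"])
f=bot.grab_frame("wrist");g=bot.grab_frame("scene")
b=cv2.resize(g["pixels"][160:250,130:240],(513,420),interpolation=cv2.INTER_CUBIC)
cv2.imwrite("pics/w5.png",cv2.resize(np.hstack([f["pixels"],b]),(800,312))[:,:,::-1])
```

```text
11.9667 [ 0.5991 -0.153   0.0822] [-0.487  -0.0943 -0.6072] [ 0.0107 -0.0654  0.0063] 0.00798554510442391 118.55512976646423
```

View pics/w5.png

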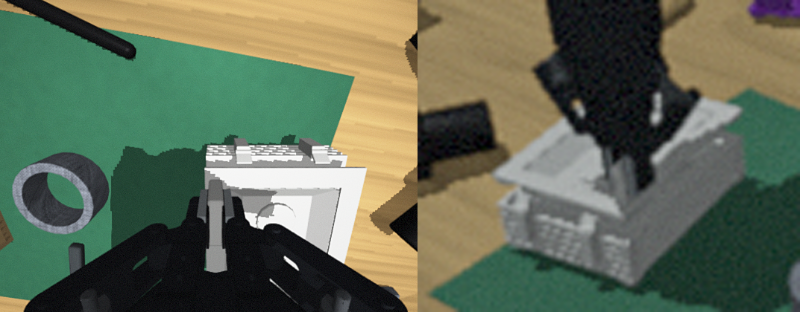

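The tray is free: the -0.6 N reading is its weight, and it looks level above the pile. I carry it over to the fixture.

Call:
carry_out:
  rows:
    - [[0,0,-0.01,0],[0,0,-0.028,0],[0,0,-0.046,0],[0,-0.005,-0.06,0],[0.001,-0.015,-0.068,0],[0.002,-0.032,-0.068,-0.5],[0.004,-0.054,-0.068,-1],[0.006,-0.078,-0.068,-1.5],[0.008,-0.102,-0.068,-2],[0.01,-0.126,-0.068,-2.5],[0.012,-0.15,-0.068,-3],[0.014,-0.174,-0.068,-3.5]]

```text
clock: 13.07
position: [0.5817, 0.024, 0.1491]
tool_rot: [-3.141, 0.001, 0.237]
force: [0.1, 0.3, -0.5]
grip_width: 0.0083
finger_force: 118.6
```

Run:
```python
from h import *
t=bot.observe();yaw=t["tool_rot"][2];p=t["position"];print(t["clock"],p,t["tool_rot"],t["qd"].round(2),tool(.562-p[0],.239-p[1],yaw),.15-p[2],np.degrees(yaw-.265))
```

```text
13.0667 [0.58168627 0.02401782 0.14905658] [-3.14090100e+00  1.08201787e-03  2.36519251e-01] [-0.46 -0.02 -0.05  0.05  0.03 -0.02 -0.42] (np.float64(0.03123647589542709), np.float64(-0.21360985133894592)) 0.0009434195412411361 -1.6318266943113091
```

Call:
carry_out:
  rows:
    - [[0.003,-0.024,0,-0.2],[0.006,-0.048,0,-0.5],[0.009,-0.072,0,-0.8],[0.013,-0.096,0,-1],[0.017,-0.12,0,-1.2],[0.02,-0.142,0,-1.5],[0.023,-0.162,0,-1.7],[0.026,-0.18,0,-1.7],[0.028,-0.194,0,-1.7],[0.03,-0.203,0,-1.7],[0.031,-0.207,0,-1.7],[0.031,-0.208,0,-1.7]]

```text
clock: 14.07
position: [0.5644, 0.2311, 0.1495]
tool_rot: [-3.142, 0.0, 0.265]
force: [0.6, 0.0, -1.2]
grip_width: 0.0078
finger_force: 118.6
```

Call:
carry_out:
  rows:
    - [[0,0,0,0],[0,0,0,0],[0,0,0,0],[0,0,0,0]]

```text
clock: 14.4
position: [0.565, 0.2298, 0.1499]
tool_rot: [3.141, -0.0, 0.263]
force: [0.3, 0.7, -0.6]
grip_width: 0.0077
finger_force: 118.6
```

Run:
```python
from h import *
np.set_printoptions(precision=4,suppress=True)
t=bot.observe();p=t["position"];yaw=t["tool_rot"][2];print(t["clock"],p,t["tool_rot"],t["force"],t["grip_width"])
F=[bot.grab_frame(n) for n in("scene","top","wrist")]
D={}
for f,n in zip(F,"stw"):
    for l,z in(("ear_corner",.1425),("far_corner",.1425),("tray_centre",.1425)):
        for r in bot.spot_point(f,l)[:2]:
            q=onz(f,r["position"],z);print(n,l,np.round(r["position"]),round(r["conf"],2),q)
pose=(.5212,.174,.267)
rim=[[sx*.08,sy*.06,.1425] for sx,sy in((1,1),(-1,1),(-1,-1),(1,-1))]
o=[]
for f in F[:2]:
    im=cv2.resize(cv2.cvtColor(f["pixels"],cv2.COLOR_RGB2BGR),None,fx=4,fy=4,interpolation=cv2.INTER_CUBIC)
    q=np.array([proj(f,x) for x in T(pose,rim)])*4
    cv2.polylines(im,[np.round(q).astype(np.int32)],True,(0,0,255),1)
    c=q.mean(0).astype(int);o.append(im[c[1]-290:c[1]+290,c[0]-200:c[0]+200])
cv2.imwrite("pics/fin.png",np.hstack(o))
```

```text
14.4 [0.565  0.2298 0.1499] [ 3.1414 -0.0001  0.2628] [ 0.2726  0.6879 -0.5823] 0.007706839571285262
s ear_corner [334. 255.] 0.95 [0.5863 0.2479 0.1425]
s ear_corner [224. 163.] 0.74 [ 0.4295 -0.1877  0.1425]
s far_corner [301. 200.] 0.92 [0.4593 0.0871 0.1425]
s far_corner [276. 154.] 0.59 [ 0.3039 -0.0994  0.1425]
s tray_centre [252. 152.] 0.91 [ 0.3364 -0.1631  0.1425]
s tray_centre [317. 225.] 0.7 [0.5223 0.1692 0.1425]
t ear_corner [407. 290.] 0.78 [ 0.2718 -0.3191  0.1425]
t far_corner [242. 211.] 0.88 [0.4563 0.0891 0.1425]
t far_corner [369. 359.] 0.73 [ 0.1055 -0.2275  0.1425]
t tray_centre [213. 182.] 0.94 [0.5268 0.1646 0.1425]
t tray_centre [386. 323.] 0.67 [ 0.1913 -0.2681  0.1425]
w ear_corner [273. 229.] 0.87 [0.5826 0.2435 0.1425]
w tray_centre [372. 340.] 0.57 [0.5261 0.1653 0.1425]
```

View pics/fin.png

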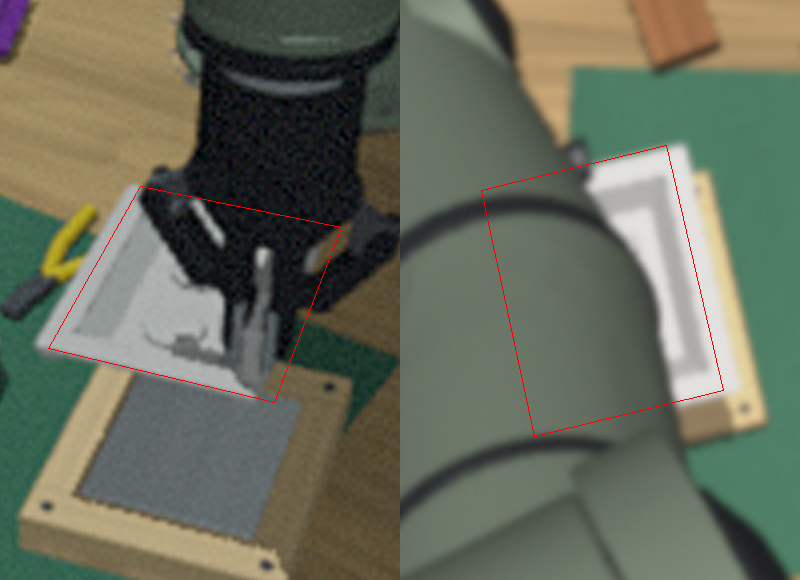

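The tray looks level and aligned, but sits about 9 mm short toward -y. I correct that, settle, check and hand in.

Call:
carry_out:
  rows:
    - [[-0.0005,-0.003,0,0],[-0.001,-0.006,0,0],[-0.001,-0.009,0,0],[-0.001,-0.0095,0,0],[-0.001,-0.0095,0,0],[-0.001,-0.0095,0,0],[-0.001,-0.0095,0,0],[-0.001,-0.0095,0,0]]

```text
clock: 15.67
position: [0.5614, 0.2393, 0.1498]
tool_rot: [3.142, -0.0, 0.264]
force: [-0.2, 0.3, -0.3]
grip_width: 0.0078
finger_force: 118.6
```

Run:
```python
from h import *
np.set_printoptions(precision=4,suppress=True)
t=bot.observe();print(t["clock"],t["position"],t["tool_rot"],t["force"])
for n in("scene","wrist"):
    f=bot.grab_frame(n)
    if n=="scene": save(f,"fin2.png")
    for l in("tray_centre","ear_corner","far_corner"):
        print(n,l,[onz(f,r["position"],.1425) for r in bot.spot_point(f,l)[:2]])
```

```text
15.6667 [0.5614 0.2393 0.1498] [ 3.1415 -0.      0.2636] [-0.1932  0.2807 -0.3181]
scene tray_centre [array([0.5237, 0.1764, 0.1425]), array([ 0.3637, -0.1535,  0.1425])]
scene ear_corner [array([ 0.4278, -0.1922,  0.1425]), array([0.5862, 0.2592, 0.1425])]
scene far_corner [array([0.4574, 0.1   , 0.1425]), array([ 0.284 , -0.112 ,  0.1425])]
wrist tray_centre [array([0.5199, 0.1752, 0.1425])]
wrist ear_corner [array([0.5798, 0.2521, 0.1425])]
wrist far_corner [array([0.5472, 0.357 , 0.1425])]
```

View pics/fin2.png

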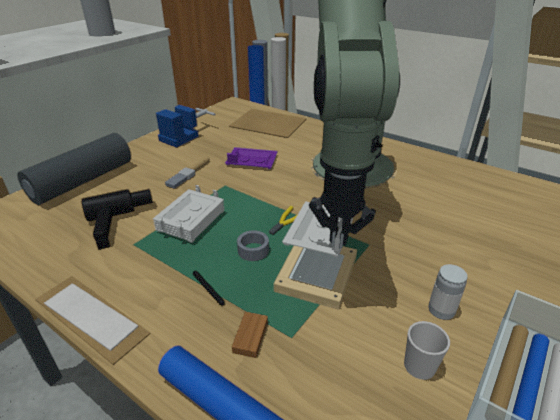

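The final picture shows the tray held level over the plate at (318,225). The other objects look unmoved, and the networks put the tray's centre at about (0.522, 0.176) against the plate's (0.521, 0.174).

```bash
python3 -c "
from workcell import bot
print(bot.job_done())"
```

```text
the job is handed in; nothing more can be done
None
```

I pressed the plate flush, then peeled the top tray by its ear and handed in at about 16 s. It is held level about 10 cm above the plate, within about 3 mm of centre, and the final picture shows nothing else moved; the verdict was not returned.

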